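# Turn over the mirrored jar guide

### The arm

A 7-joint arm with a two-finger parallel gripper is mounted at the origin on the work surface. World frame = base frame: x ahead of the robot, y to its left, z up, the work surface at z = 0. Lengths are in m, angles in rad, forces in N, time in s.
With the tool pointing down it reaches from about 0.4 to 0.875 m from the base axis. Payload 19.3 kg.
Tool frame: the origin (TCP) lies midway between the tips of the shut fingers; the grasp point (between the pads) lies 19 mm behind it; z points along the fingers, y is the line along which they close (so a half turn about z gives the same grasp; the last joint's range is limited). The gripper opens to 85 mm and grips with 20 to 120 N. Pads are 22 mm wide; open, the fingers measure 114 mm over their backs; the gripper's body (76 mm by 85 mm) begins 54 mm behind the grasp point. The pads swing forward as they close: fully open they stand 13 mm farther back than shut.
Start: joints at [1.046, 0.521, -0.036, 1.599, 0.021, 1.021, -0.113], TCP at [0.275, -0.561, 0.231] pointing down, gripper open.
Joint ranges: [-2.91, 2.91], [-0.3, 2.13], [-1.5, 1.42], [0.17, 2.43], [-1.26, 4.41], [0.16, 1.93], [-2.52, 2.52]. Speed limits (rad/s): [1.89, 1.89, 2.39, 2.39, 3.01, 3.01, 3.01].

### API

Orientations are given as [roll, pitch, yaw] about the fixed x, y, z axes, in that order (R = Rz(yaw) Ry(pitch) Rx(roll)).
In Python, from workcell import bot gives the robot as it stands.
- The arm moves only by the tool move_arm, never from a script. Its argument "moves" is a list that holds one entry, the list of rows, each a list of 7 numbers: the opening, from 0 (shut) to 1 (fully open), then the shift along the tool's x, y, z in units of 1000 mm (1.0 is 1000 mm), then the turn, a rotation vector about the tool's x, y, z in units of 2 pi rad (1.0 is 2 pi rad). A call has 1 to 5 rows; each row is the pose to reach, as a shift and turn from the pose commanded when the call began, along the tool's axes at that moment, turning the shorter way round; what a row does not reach only later rows make up. A row lasts 1/10 s, in which the tool goes at most 50 mm and 8.59 degrees, less where a joint would pass 70% of its speed; a pose out of reach is approached as far as the arm can. A call with a number of a shift or a turn outside -1 to 1 is refused whole. A call with a gripper value outside its range is refused whole. The fingers move at their own pace and stop on an object; "force" is the grip in N (left out, the last holds). Time passes only in rows, so rows that repeat a pose let the fingers close. It gives the time, the measured TCP pose, the force, the opening and the grip force at its end, in the units of the state.
- bot.observe(): the state, without advancing time (a new reading comes with each control period).
- bot.grab_frame(name): name is "side" or "top" or "wrist"; returns the picture (400x640x3 uint8, red, green, blue); there is no depth.
- bot.camera_params(name): a dict with "vertical_fov" (degrees; the focal length in pixels is half the picture's height over the tangent of half this angle, whatever the lens; pixels are square), "cx", "cy" (the principal point, pixels), "D" ([k1, k2, p1, p2, k3] as OpenCV has them; the pictures are not rectified), "R" (3x3) and "t" (3): a world point X has camera coordinates R X + t. Camera axes: x right, y down, z forward; pixel columns grow to the right and rows downward; lengths in m; the calibration is good to about 2 mm. A picture is of the moment at which its call begins: read the wrist's pose just before it. camera_params takes no time and is no camera call; for the wrist camera it gives the pose at the moment of the call.
- bot.job_done(): hands the job in; it is judged then, once.
The state is a dict: "clock": time; "qpos": joint angles; "qd": joint speeds; "joint_efforts": joint torques, N m; "position": TCP position; "tool_rot": TCP orientation; "force": force on the tool from outside, world axes, zero at the start; "moment": the same for the moment, N m; "grip_width": finger opening in m; "finger_force": force on a finger pad.
Only numpy, scipy, OpenCV 4.12 (cv2) and the standard library are available. Lean on these libraries where they do the work, as an engineer would, in place of code of your own. Each camera call takes 0.05 s, during which the arm holds its last target. There are 200 camera calls.

### The job

Of the two blue L-shaped jar guides on the white pads, one is the mirror image of the orange sample on the green plate: turn that one over and leave it lying flat, wholly on its own white pad, so that both blue guides show the sample's hand. Set it down gently each time, never letting it drop or topple over, and leave the guide that already matches, and everything else, where it is.

Things in the scene. Friction and masses are not known exactly. Their poses are not given: they have to be found in the camera images.
- guide_a: loose blue plastic L plate, 24 mm thick, arms 26 mm wide, both faces alike, 90 g. Origin: crossing of the arms' centre lines, mid-thickness. x runs along the long arm (from -13 to 117 mm), y along the short arm (from -13 to 67 mm). z up: seen from above, going out along the long arm, the short arm is on the left (left hand); z down: on the right (right hand). Starts flat on pad_a
- guide_b: a second loose guide, same shape and axes as guide_a, flat on pad_b, starting with the opposite hand. Turning a guide over changes its hand, turning it about the vertical does not. A guide also stands securely on the 24 mm wide outer edge of its long arm, short arm upright
- pad_a: white square pad under guide_a, 200 x 200 mm, 4 mm thick, fixed to the bench; origin at the centre of its underside, x and y along its sides
- guide_a_corner (a point): outer corner of the L (x = y = -13 mm) of guide_a, at mid-thickness
- guide_a_long_end (a point): middle of the long arm's end (x = 117 mm) of guide_a, at mid-thickness
- guide_a_short_end (a point): middle of the short arm's end (y = 67 mm) of guide_a, at mid-thickness
- pad_b: white square pad under guide_b, 200 x 200 mm, 4 mm thick, fixed to the bench; origin at the centre of its underside, x and y along its sides
- guide_b_corner (a point): outer corner of the L (x = y = -13 mm) of guide_b, at mid-thickness
- guide_b_long_end (a point): middle of the long arm's end (x = 117 mm) of guide_b, at mid-thickness
- guide_b_short_end (a point): middle of the short arm's end (y = 67 mm) of guide_b, at mid-thickness
- setup_plate: green plate, 170 x 170 x 6 mm, fixed at the far side of the bench; the orange sample on it shows the hand wanted today. Origin at the centre of its underside
- store_plate: grey plate of the same size, fixed; it holds the other sample, which is not in use today
- sample_1: orange sample guide, fixed on the green or on the grey plate, of the same shape, size and axes as the blue guides: z up shows the left hand, z down the right hand. The two samples are of opposite hands and may be on either plate
- sample_2: orange sample guide, fixed on the green or on the grey plate, of the same shape, size and axes as the blue guides: z up shows the left hand, z down the right hand. The two samples are of opposite hands and may be on either plate
- jar_full: clear jar with two yellow sweets and a white lid, 72 mm across, 97 mm high, loose bystander; origin at the centre of its underside
- jar_open: clear jar with one yellow sweet and no lid, 72 mm across, 92 mm high, loose bystander; origin at the centre of its underside
- jar_side: another full jar like jar_full, loose bystander
- jar_lid: white jar lid, 68 mm across, 14 mm high, lying on the bench between the pads, loose bystander
- label_roll: paper label roll, 64 mm across, 30 mm high, lying flat on the bench, loose bystander
- spatula: spatula about 250 mm long, lying on the bench to the left, loose bystander
There are look-alikes about, which are no part of the job. What is shaped like the guide_a but yellow is not meant.

How it is judged:
By the outcome, as a careful person would: the job done as asked, in the order asked, and still so for the second after the job is handed in, with the robot touching nothing.
It also fails if it takes over 58 s, if anything falls off the work surface, if the arm or the gripper's body presses on something with over 40 N, if the wrist force passes 120 N, or if a joint passes its speed limit or range.

## Working session

There is one attempt and no reset: what is moved stays moved. The work goes in short steps, Python scripts to look and compute and a tool call to move; the robot and the scene stay as the last step left them, time stands still between calls to the robot, and variables do not carry over. Pictures are saved under pics/ and viewed, at most 12 in all, crops included, and the job is handed in when it is done.

Besides the shell and the picture viewer there is one more tool, called after ">>>" by a JSON object that holds its "method" and its "body". move_arm: Moves the arm, as the interface text tells. Shifts and turns lie within -1 to 1; 1 stands for 1000 mm of shift or 2 pi rad of turn. Its arguments: {"type":"object","properties":{"moves":{"type":"array"},"force":{"type":"number"}},"required":["moves"]}

```bash
mkdir -p pics; ls; python3 - <<'E'
from workcell import bot
import cv2,numpy as np
print(bot.observe())
for n in("top","side"):
    f=bot.grab_frame(n);cv2.imwrite(f"pics/{n}0.png",f[:,:,::-1])
    print(n,bot.camera_params(n))
E
```

```text
pics
{'clock': 0.0, 'qpos': array([ 1.04577112,  0.52202225, -0.03630089,  1.59999692,  0.02118298,
        1.02107776, -0.11276899]), 'qd': array([ 1.92877497e-03,  8.89252824e-04,  2.02444913e-03,  1.00898353e-03,
       -7.10258910e-04,  3.22546491e-04, -3.74504966e-05]), 'joint_efforts': array([-1.18580650e-03, -9.27086091e+01,  1.97972618e+00, -3.69924116e+01,
        1.79553987e-02,  8.21355439e-03,  1.04589310e-04]), 'position': array([ 0.27437957, -0.5611869 ,  0.23072486]), 'tool_rot': array([-3.14047544e+00,  7.77015525e-05,  4.54814198e-01]), 'force': array([-1.24412604, -0.15207106,  0.2783784 ]), 'moment': array([-0.02701276,  0.02930776,  0.02824368]), 'finger_force': 0.0, 'grip_width': 0.08546739921809243}
top {'vertical_fov': 50.30006840342017, 'cx': 321.8764605650641, 'cy': 199.51097258637054, 'D': array([-0.06614254,  0.        ,  0.        ,  0.        ,  0.        ]), 'R': array([[-0.01612521, -0.99975294, -0.01529847],
       [-0.99311911,  0.01778944, -0.11574956],
       [ 0.11599312,  0.01332672, -0.99316061]]), 't': array([0.07674037, 0.50560734, 1.26335937])}
side {'vertical_fov': 42.9781121258762, 'cx': 321.44083416919614, 'cy': 198.7621181830869, 'D': array([-0.00983651,  0.        ,  0.        ,  0.        ,  0.        ]), 'R': array([[-0.71033468, -0.70372976, -0.01375006],
       [-0.36387646,  0.38387361, -0.84866659],
       [ 0.60251022, -0.59783398, -0.52874943]]), 't': array([0.40124885, 0.21692329, 1.25654474])}
```

View pics/top0.png

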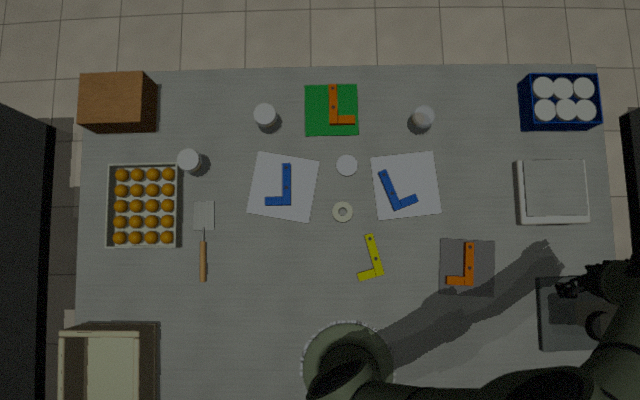

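View pics/side0.png

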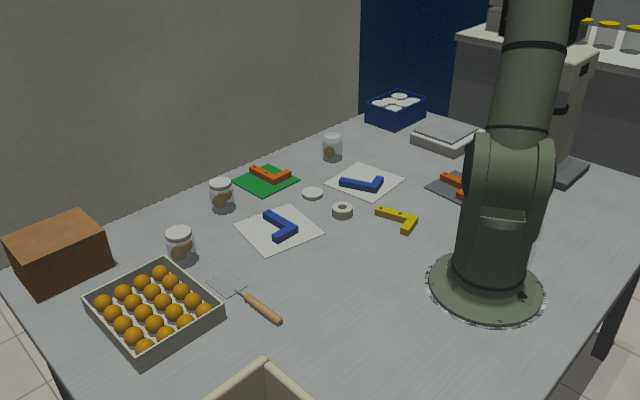

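The top view has the orange sample on the green plate (332,105): corner at the bottom, short arm to the right, so right hand. The blue guide at left (285,185) has its short arm to the left, so it is the mirror image. The blue guide at right (395,190) matches. The yellow L (371,258) and the grey-plate sample (465,265) are not meant.

Next I measure the left guide and confirm it with a crop.

```bash
cat > h.py <<'E'
from workcell import bot
import cv2,numpy as np
from scipy.spatial.transform import Rotation as Ro
def cast(p,uv,z):
    f=200/np.tan(np.radians(p["vertical_fov"]/2));K=np.array([[f,0,p["cx"]],[0,f,p["cy"]],[0,0,1]])
    n=cv2.undistortPoints(np.array(uv,float).reshape(-1,1,2),K,p["D"]).reshape(-1,2)
    d=np.c_[n,np.ones(len(n))]@p["R"];c=-p["R"].T@p["t"]
    return c+d*((z-c[2])/d[:,2])[:,None]
def blue(f):
    h=cv2.cvtColor(f,cv2.COLOR_RGB2HSV);return cv2.inRange(h,(100,120,50),(130,255,255))
def contours(m):
    return sorted(cv2.findContours(m,0,cv2.CHAIN_APPROX_NONE)[0],key=cv2.contourArea)[::-1]
E
python3 - <<'E'
from h import *
f=cv2.imread("pics/top0.png")[:,:,::-1].copy();p=bot.camera_params("top")
cv2.imwrite("pics/crop0.png",cv2.resize(f[75:235,225:465,::-1],None,fx=3.3,fy=3.3,interpolation=2))
for c in contours(blue(f)):
    if cv2.contourArea(c)<300:continue
    x=cv2.boundingRect(c)
    if not 200<x[0]<450: continue
    w=cast(p,c,.028)[:,:2].astype(np.float32)
    r=cv2.minAreaRect(w);print(x,"rect",r,"\n",cv2.boxPoints(r).round(4), "mean",w.mean(0))
    a=cv2.approxPolyDP(c,2.5,True);print(cast(p,a,.028).round(3))
m=cv2.inRange(cv2.cvtColor(f,cv2.COLOR_RGB2HSV),(0,0,130),(180,60,255));m|=blue(f)
m[:,:]&=255
for c in contours(m[140:230,235:450])[:4]:
    c=c+np.array([235,140]);r=cv2.minAreaRect(cast(p,c,.004)[:,:2].astype(np.float32));print("pad?",r)
E
```

```text
(379, 170, 39, 41) rect ((0.5433300733566284, -0.16375774145126343), (0.12709186971187592, 0.0790233388543129), 21.227914810180664) 
 [[ 0.4698 -0.1499]
 [ 0.4984 -0.2236]
 [ 0.6169 -0.1776]
 [ 0.5883 -0.1039]] mean [ 0.5249558  -0.15650621]
[[ 0.589 -0.108  0.028]
 [ 0.471 -0.15   0.028]
 [ 0.497 -0.221  0.028]
 [ 0.519 -0.216  0.028]
 [ 0.501 -0.166  0.028]
 [ 0.591 -0.13   0.028]]
(265, 163, 26, 42) rect ((0.5589370727539062, 0.20309215784072876), (0.07648865133523941, 0.12712375819683075), 89.57176208496094) 
 [[0.4951 0.1653]
 [0.6222 0.1644]
 [0.6228 0.2409]
 [0.4957 0.2418]] mean [0.5446124  0.18948781]
[[0.622 0.168 0.028]
 [0.619 0.189 0.028]
 [0.523 0.187 0.028]
 [0.518 0.242 0.028]
 [0.496 0.242 0.028]
 [0.498 0.165 0.028]]
pad? ((0.5468096733093262, -0.16776233911514282), (0.12946297228336334, 0.08049764484167099), 21.227916717529297)
pad? ((0.5627076625823975, 0.20593184232711792), (0.07791563123464584, 0.1294955313205719), 89.57196044921875)
pad? ((0.6418359279632568, 0.27052202820777893), (0.0, 0.0), 0.0)
pad? ((0.6069111824035645, 0.12282147258520126), (0.0, 0.0), 0.0)
```

View pics/crop0.png

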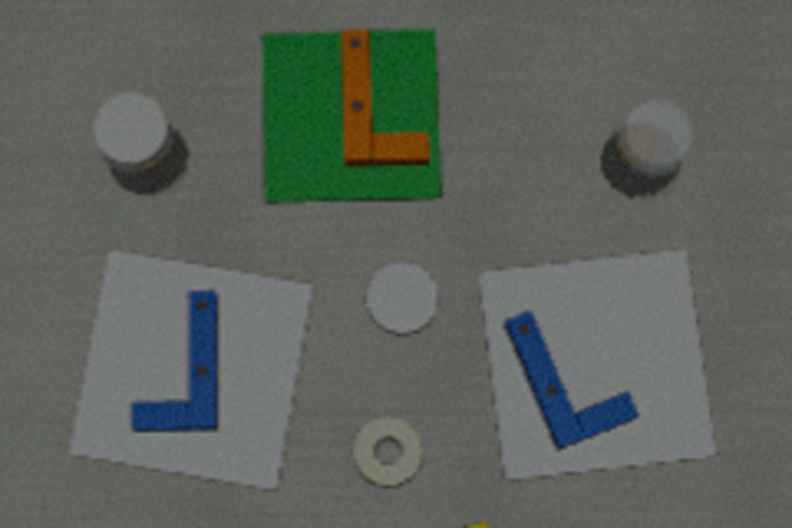

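Confirmed: the left guide (crop 175,360) is mirrored against the sample (crop 385,100). The right guide (crop 570,380) matches and stays put. I'm moving above the left guide.

>>> {"method": "move_arm", "body": {"moves": [[[1,0.138,-0.15,0,0,0,0],[1,0.138,-0.15,0,0,0,0],[1,0.138,-0.15,0,0,0,0],[1,0.138,-0.15,0,0,0,0],[1,0.138,-0.15,0,0,0,0]]]}}

```text
clock: 0.6
position: [0.3344, -0.361, 0.2314]
tool_rot: [-3.14, -0.001, 0.461]
force: [0.8, -1.4, -0.1]
grip_width: 0.086
finger_force: 0.0
```

>>> {"method": "move_arm", "body": {"moves": [[[1,0.138,-0.15,0,0,0,0],[1,0.138,-0.15,0,0,0,0],[1,0.138,-0.15,0,0,0,0],[1,0.138,-0.15,0,0,0,0],[1,0.138,-0.15,0,0,0,0]]]}}

```text
clock: 1.1
position: [0.3921, -0.1659, 0.2315]
tool_rot: [-3.141, -0.001, 0.461]
force: [-0.1, -0.8, -0.2]
grip_width: 0.0855
finger_force: 0.0
```

>>> {"method": "move_arm", "body": {"moves": [[[1,0.138,-0.15,0,0,0,0],[1,0.138,-0.15,0,0,0,0],[1,0.138,-0.15,0,0,0,0],[1,0.138,-0.15,0,0,0,0],[1,0.138,-0.15,0,0,0,0]]]}}

```text
clock: 1.6
position: [0.4499, 0.03, 0.2314]
tool_rot: [-3.14, -0.002, 0.461]
force: [0.3, -0.8, -0.2]
grip_width: 0.0857
finger_force: 0.0
```

>>> {"method": "move_arm", "body": {"moves": [[[1,0.138,-0.15,0,0,0,0],[1,0.138,-0.15,0,0,0,0],[1,0.138,-0.15,0,0,0,0],[1,0.138,-0.15,0,0,0,0],[1,0.138,-0.15,0,0,0,0]]]}}

```text
clock: 2.1
position: [0.5071, 0.2256, 0.2308]
tool_rot: [-3.139, -0.001, 0.46]
force: [-0.6, -1.0, -0.7]
grip_width: 0.0853
finger_force: 0.0
```

>>> {"method": "move_arm", "body": {"moves": [[[1,0,0,0,0,0,-0.095],[1,0,0,0,0,0,-0.095],[1,0,0,0,0,0,-0.095],[1,0,0,0,0,0,-0.095],[1,0,0,0,0,0,-0.095]]]}}

```text
clock: 2.6
position: [0.5071, 0.219, 0.231]
tool_rot: [-3.141, 0.001, 1.054]
force: [-0.2, -0.0, -0.6]
grip_width: 0.0854
finger_force: 0.0
```

>>> {"method": "move_arm", "body": {"moves": [[[1,0,0,0,0,0,-0.083],[1,0,0,0,0,0,-0.083],[1,0,0,0,0,0,-0.083],[1,0,0,0,0,0,-0.083],[1,0,0,0,0,0,-0.083]]]}}

```text
clock: 3.1
position: [0.507, 0.2193, 0.231]
tool_rot: [-3.141, 0.0, 1.57]
force: [0.1, -0.0, -0.6]
grip_width: 0.0855
finger_force: 0.0
```

```bash
cat >> h.py <<'E'
def plan(pos,phi,yaw=np.pi/2):
    "print shift/turn to reach tcp pos with lateral tilt phi (deg; tool z leans to +y for phi>0)"
    s=bot.observe();R=Ro.from_euler("xyz",s["tool_rot"])
    T=Ro.from_rotvec([np.radians(phi),0,0])*Ro.from_euler("xyz",[np.pi,0,yaw])
    print("shift",R.inv().apply(np.array(pos)-s["position"]).round(4),"turn",((R.inv()*T).as_rotvec()/2/np.pi).round(4))
def st():
    s=bot.observe();print(*[f"{k} {np.round(s[k],3)}" for k in("clock","position","tool_rot","qpos","force","grip_width","finger_force")],sep="\n")
E
python3 - <<'E'
from h import *
st()
plan((.507,.221,.2),-45)
q=np.array([(108,252),(312,285),(277,487),(70,453)])/3.3+[225,75]
P=cast(bot.camera_params("top"),q,.004);print(P.round(3),P.mean(0))
E
```

```text
clock 3.1
position [0.507 0.219 0.231]
tool_rot [-3.141  0.     1.57 ]
qpos [-0.049  0.469 -0.638  1.77   0.323  1.01  -0.812]
force [ 0.131 -0.025 -0.591]
grip_width 0.085
finger_force 0.0
shift [0.0017 0.     0.031 ] turn [-0.0002 -0.125  -0.0002]
[[0.666 0.268 0.004]
 [0.63  0.074 0.004]
 [0.439 0.109 0.004]
 [0.474 0.304 0.004]] [0.55247837 0.18885319 0.004     ]
```

```bash
python3 - <<'E'
from h import *
p=bot.camera_params("wrist");f=bot.grab_frame("wrist");cv2.imwrite("pics/w0.png",f[:,:,::-1])
for c in contours(blue(f))[:2]:
    if cv2.contourArea(c)<300:continue
    a=cv2.approxPolyDP(c,5,True);w=cast(p,c,.028)[:,:2].astype(np.float32)
    print(cv2.minAreaRect(w));print(a.reshape(-1,2).tolist());print(cast(p,a,.028).round(4).tolist())
E
```

```text
((0.5613390207290649, 0.17856404185295105), (0.12803295254707336, 0.023882916197180748), 0.05135515332221985)
[[405, 194], [309, 194], [310, 210], [403, 210]]
[[0.6249, 0.1892, 0.028], [0.4988, 0.1891, 0.028], [0.4999, 0.1666, 0.028], [0.6245, 0.1667, 0.028]]
((0.5092715620994568, 0.21810515224933624), (0.02359795942902565, 0.05248135328292847), 0.027936527505517006)
[[308, 152], [308, 191], [325, 192], [326, 152]]
[[0.4979, 0.2443, 0.028], [0.4975, 0.1932, 0.028], [0.5198, 0.1919, 0.028], [0.5205, 0.2444, 0.028]]
```

>>> {"method": "move_arm", "body": {"moves": [[[1,0,0,0,0,-0.115,0],[1,0,0,0,0,-0.115,0],[1,0,0,0,0,-0.115,0],[1,0,0,0,0,-0.115,0],[1,0,0,0,0,-0.115,0]]]}}

```text
clock: 3.65
position: [0.5066, 0.2211, 0.2316]
tool_rot: [3.136, 0.728, 1.567]
force: [0.1, -0.6, 0.4]
grip_width: 0.0854
finger_force: 0.0
```

```bash
python3 - <<'E'
from h import *
st()
E
```

```text
clock 3.65
position [0.507 0.221 0.232]
tool_rot [3.136 0.728 1.567]
qpos [-0.54   0.71  -0.424  1.528  0.665  1.632 -1.155]
force [ 0.072 -0.59   0.418]
grip_width 0.085
finger_force 0.0
```

>>> {"method": "move_arm", "body": {"moves": [[[1,0.145,0.002,0.1,0,0,0],[1,0.145,0.002,0.1,0,0,0],[1,0.145,0.002,0.1,0,0,0],[1,0.145,0.002,0.1,0,0,0],[1,0.145,0.002,0.1,0,0,0]]]}}

```text
clock: 4.15
position: [0.5072, 0.2623, 0.0571]
tool_rot: [-3.14, 0.726, 1.573]
force: [-0.6, -0.1, 0.6]
grip_width: 0.0853
finger_force: 0.0
```

```bash
python3 - <<'E'
from h import *
st()
plan((.509,.222,.015),-42)
p=bot.camera_params("wrist");f=bot.grab_frame("wrist");cv2.imwrite("pics/w1.png",f[:,:,::-1])
E
```

```text
clock 4.15
position [0.507 0.262 0.057]
tool_rot [-3.14   0.726  1.573]
qpos [-0.606  0.976 -0.396  1.495  0.727  1.461 -1.308]
force [-0.597 -0.11   0.601]
grip_width 0.085
finger_force 0.0
shift [-0.0022  0.0018  0.0582] turn [-0.0001 -0.0011  0.0002]
```

View pics/w1.png

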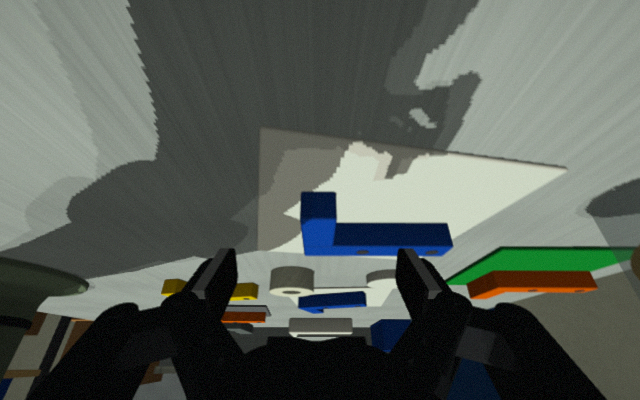

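The wrist view shows the short arm (302–336, 192–255) centred between the fingertips (235 and 398). I'm going in and gripping.

>>> {"method": "move_arm", "body": {"moves": [[[1,-0.002,0.002,0.03,0,0,0],[1,-0.002,0.002,0.058,0,0,0],[1,-0.002,0.002,0.058,0,0,0],[0.1,-0.002,0.002,0.058,0,0,0],[0.1,-0.002,0.002,0.058,0,0,0]]], "force": 50}}

```text
clock: 4.7
position: [0.5116, 0.2238, 0.02]
tool_rot: [3.138, 0.721, 1.57]
force: [-0.0, 0.1, 0.2]
grip_width: 0.0589
finger_force: 0.0
```

>>> {"method": "move_arm", "body": {"moves": [[[0,0,0,0,0,0,0],[0,0,0,0,0,0,0],[0,0,0,0,0,0,0],[0,0,0,0,0,0,0],[0,0,0,0,0,0,0]]]}}

```text
clock: 5.2
position: [0.511, 0.2234, 0.019]
tool_rot: [3.141, 0.722, 1.573]
force: [-0.8, 1.6, 8.7]
grip_width: 0.0251
finger_force: 49.5
```

```bash
python3 - <<'E'
from h import *
st()
plan((.509,.222,.14),-41.6)
E
```

```text
clock 5.2
position [0.511 0.223 0.019]
tool_rot [3.141 0.722 1.573]
qpos [-0.565  1.003 -0.378  1.565  0.773  1.367 -1.334]
force [-0.828  1.648  8.697]
grip_width 0.025
finger_force 49.478
shift [-0.081  -0.0019 -0.0899] turn [ 0.0004 -0.0006  0.0002]
```

>>> {"method": "move_arm", "body": {"moves": [[[0,-0.02,0,-0.022,0,0,0],[0,-0.05,0,-0.055,0,0,0],[0,-0.093,0,-0.105,0,0,0],[0,-0.093,0,-0.105,0,0,0],[0,-0.093,0,-0.105,0,0,0]]]}}

```text
clock: 5.7
position: [0.5116, 0.2234, 0.1609]
tool_rot: [3.137, 0.72, 1.57]
force: [-0.0, -0.3, -1.6]
grip_width: 0.0247
finger_force: 49.5
```

>>> {"method": "move_arm", "body": {"moves": [[[0,0,0,0,0,0.018,0],[0,0,0,0,0,0.036,0],[0,0,0,0,0,0.054,0],[0,0,0,0,0,0.072,0],[0,0,0,0,0,0.09,0]]]}}

```text
clock: 6.2
position: [0.5106, 0.2227, 0.1577]
tool_rot: [-3.141, 0.153, 1.573]
force: [0.1, -0.2, -1.7]
grip_width: 0.025
finger_force: 49.4
```

>>> {"method": "move_arm", "body": {"moves": [[[0,0,0,0,0,0.018,0],[0,0,0,0,0,0.036,0],[0,0,0,0,0,0.054,0],[0,0,0,0,0,0.072,0],[0,0,0,0,0,0.09,0]]]}}

```text
clock: 6.7
position: [0.5108, 0.2224, 0.1582]
tool_rot: [3.141, -0.413, 1.572]
force: [0.6, -1.0, -2.4]
grip_width: 0.0248
finger_force: 49.4
```

>>> {"method": "move_arm", "body": {"moves": [[[0,0,0,0,0,0.018,0],[0,0,0,0,0,0.036,0],[0,0,0,0,0,0.054,0],[0,0,0,0,0,0.07,0],[0,0,0,0,0,0.07,0]]]}}

```text
clock: 7.2
position: [0.5104, 0.2204, 0.1554]
tool_rot: [-3.13, -0.854, 1.559]
force: [-0.5, -0.1, -0.7]
grip_width: 0.0246
finger_force: 49.5
```

```bash
python3 - <<'E'
from h import *
st()
plan((.511,.2,.08),48.6)
for n in("side","wrist"):
    f=bot.grab_frame(n);cv2.imwrite(f"pics/{n}2.png",f[:,:,::-1])
a=cv2.imread("pics/side2.png")[100:300,160:480];cv2.imwrite("pics/side2c.png",cv2.resize(a,None,fx=2.4,fy=2.4))
E
```

```text
clock 7.2
position [0.51  0.22  0.155]
tool_rot [-3.13  -0.854  1.559]
qpos [ 0.734  0.989 -1.195  1.987  0.098  0.49  -0.228]
force [-0.5   -0.082 -0.748]
grip_width 0.025
finger_force 49.49
shift [-0.0702  0.0013  0.0341] turn [-0.0005 -0.001  -0.0012]
```

View pics/side2c.png

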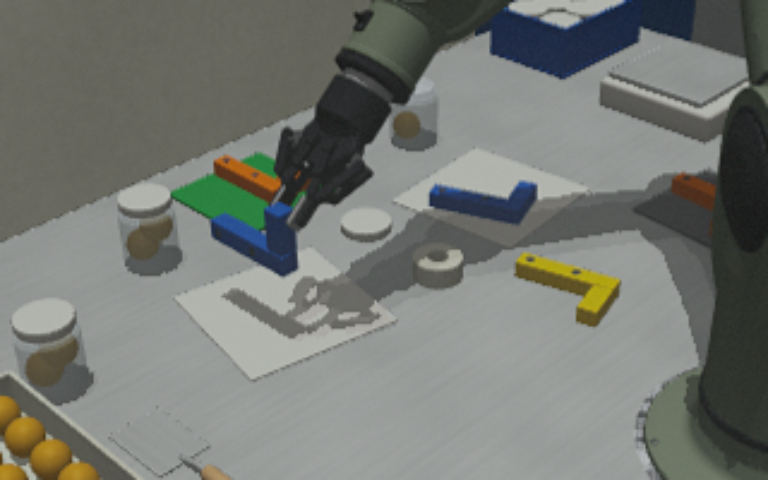

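The guide is held upright, long arm level, over its pad (crop 255,235). I'm lowering it.

>>> {"method": "move_arm", "body": {"moves": [[[0,-0.03,0.001,0.016,0,-0.001,-0.001],[0,-0.06,0.001,0.032,0,-0.001,-0.001],[0,-0.079,0.001,0.042,0,-0.001,-0.001],[0,-0.079,0.001,0.042,0,-0.001,-0.001],[0,-0.079,0.001,0.042,0,-0.001,-0.001]]]}}

```text
clock: 7.8
position: [0.5121, 0.2029, 0.0729]
tool_rot: [3.132, -0.84, 1.586]
force: [-0.6, -0.2, 0.2]
grip_width: 0.0246
finger_force: 49.5
```

```bash
python3 - <<'E'
from h import *
st()
plan((.511,.2,.062),48.6)
E
```

```text
clock 7.8
position [0.512 0.203 0.073]
tool_rot [ 3.132 -0.84   1.586]
qpos [ 0.707  1.106 -1.087  1.987  0.182  0.416 -0.156]
force [-0.585 -0.247  0.222]
grip_width 0.025
finger_force 49.483
shift [-0.01   -0.0012  0.0051] turn [-0.0003  0.0013  0.0016]
```

>>> {"method": "move_arm", "body": {"moves": [[[0,-0.002,0,0.001,0,0.001,0.001],[0,-0.003,0,0.002,0,0.001,0.001],[0,-0.004,0,0.003,0,0.001,0.001],[0,-0.005,0,0.004,0,0.001,0.001],[0,-0.005,0,0.004,0,0.001,0.001]]]}}

```text
clock: 8.3
position: [0.5119, 0.2014, 0.065]
tool_rot: [-3.141, -0.848, 1.573]
force: [0.1, -0.3, -1.4]
grip_width: 0.0246
finger_force: 49.5
```

>>> {"method": "move_arm", "body": {"moves": [[[0,-0.001,0,0.001,0,0,0],[0,-0.002,0,0.0015,0,0,0],[0,-0.0025,0,0.002,0,0,0],[0,-0.0025,0,0.002,0,0,0],[0,-0.0025,0,0.002,0,0,0]]]}}

```text
clock: 8.8
position: [0.5119, 0.2021, 0.0633]
tool_rot: [3.141, -0.85, 1.575]
force: [-5.3, -5.6, 24.1]
grip_width: 0.0246
finger_force: 51.8
```

>>> {"method": "move_arm", "body": {"moves": [[[0,0.001,0,-0.0008,0,0,0],[0,0.001,0,-0.0008,0,0,0]]]}}

```text
clock: 9.0
position: [0.512, 0.2015, 0.0634]
tool_rot: [3.141, -0.849, 1.573]
force: [-0.1, -0.3, 5.6]
grip_width: 0.025
finger_force: 50.1
```

>>> {"method": "move_arm", "body": {"moves": [[[0.4,0,0,0,0,0,0],[0.6,0,0,0,0,0,0],[1,0,0,0,0,0,0],[1,0,0,0,0,0,0],[1,0,0,0,0,0,0]]]}}

```text
clock: 9.5
position: [0.512, 0.2013, 0.0631]
tool_rot: [3.142, -0.848, 1.573]
force: [-0.0, 0.3, 0.4]
grip_width: 0.0853
finger_force: 0.0
```

```bash
python3 - <<'E'
from h import *
st()
f=bot.grab_frame("wrist");cv2.imwrite("pics/w3.png",f[:,:,::-1])
E
```

```text
clock 9.5
position [0.512 0.201 0.063]
tool_rot [ 3.142 -0.848  1.573]
qpos [ 0.71   1.129 -1.079  1.985  0.187  0.407 -0.149]
force [-0.019  0.324  0.365]
grip_width 0.085
finger_force 0.0
```

View pics/w3.png

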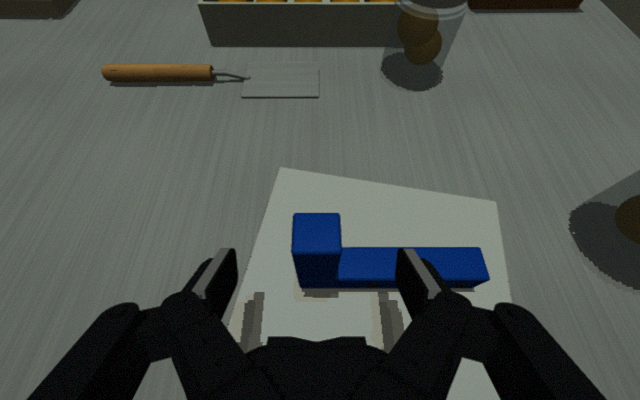

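The wrist view shows the guide standing upright: short-arm end face at (317,232), long arm running right. I'm retreating, then swinging over to the other side.

>>> {"method": "move_arm", "body": {"moves": [[[1,0,0,-0.04,0,0,0],[1,0,0,-0.085,0,0,0],[1,0,0,-0.13,0,0,0],[1,0.04,0,-0.16,0,0,0],[1,0.075,0,-0.19,0,0,0]]]}}

```text
clock: 10.05
position: [0.5121, 0.1078, 0.2468]
tool_rot: [-3.141, -0.849, 1.571]
force: [1.1, -0.1, 0.5]
grip_width: 0.0855
finger_force: 0.0
```

>>> {"method": "move_arm", "body": {"moves": [[[1,0,0,0,0,-0.09,0],[1,0,0,0,0,-0.09,0],[1,0,0,0,0,-0.09,0],[1,0,0,0,0,-0.09,0],[1,0,0,0,0,-0.09,0]]]}}

```text
clock: 10.55
position: [0.5119, 0.112, 0.2473]
tool_rot: [3.137, -0.278, 1.581]
force: [0.5, -0.6, -0.3]
grip_width: 0.0855
finger_force: 0.0
```

>>> {"method": "move_arm", "body": {"moves": [[[1,0,0,0,0,-0.09,0],[1,0,0,0,0,-0.09,0],[1,0,0,0,0,-0.09,0],[1,0,0,0,0,-0.09,0],[1,0,0,0,0,-0.09,0]]]}}

```text
clock: 11.05
position: [0.5109, 0.1134, 0.2442]
tool_rot: [-3.14, 0.285, 1.583]
force: [-0.4, 0.5, 0.4]
grip_width: 0.0854
finger_force: 0.0
```

```bash
python3 - <<'E'
from h import *
st()
plan((.511,.268,.2),-45)
p=bot.camera_params("top");f=bot.grab_frame("top")
for c in contours(blue(f)):
    x=cv2.boundingRect(c)
    if cv2.contourArea(c)>100 and 200<x[0]<450: print(x,cv2.minAreaRect(cast(p,c,.03)[:,:2].astype(np.float32)))
E
```

```text
clock 11.05
position [0.511 0.113 0.244]
tool_rot [-3.14   0.285  1.583]
qpos [ 0.095  0.509 -0.815  1.77   0.614  1.272 -0.939]
force [-0.394  0.45   0.36 ]
grip_width 0.085
finger_force 0.0
shift [ 0.1608  0.002  -0.0011] turn [ 0.0007 -0.0796  0.0018]
(379, 170, 39, 41) ((0.5430401563644409, -0.1634240448474884), (0.1268942952156067, 0.07890046387910843), 21.227914810180664)
```

>>> {"method": "move_arm", "body": {"moves": [[[1,0.16,0.002,0,0,0,0],[1,0.16,0.002,0,0,-0.02,0.002],[1,0.16,0.002,0,0,-0.04,0.002],[1,0.16,0.002,0,0,-0.06,0.002],[1,0.16,0.002,0,0,-0.08,0.002]]]}}

```text
clock: 11.6
position: [0.5135, 0.2634, 0.1988]
tool_rot: [3.138, 0.753, 1.559]
force: [0.2, -0.5, 0.6]
grip_width: 0.0853
finger_force: 0.0
```

```bash
python3 - <<'E'
from h import *
st()
plan((.511,.272,.126),-45)
p=bot.camera_params("wrist");f=bot.grab_frame("wrist");cv2.imwrite("pics/w4.png",f[:,:,::-1])
E
```

```text
clock 11.6
position [0.513 0.263 0.199]
tool_rot [3.138 0.753 1.559]
qpos [-0.481  0.856 -0.632  1.422  0.778  1.759 -1.278]
force [ 0.213 -0.534  0.634]
grip_width 0.085
finger_force 0.0
shift [ 0.0561 -0.0027  0.0473] turn [-0.0007 -0.0051 -0.0013]
```

View pics/w4.png

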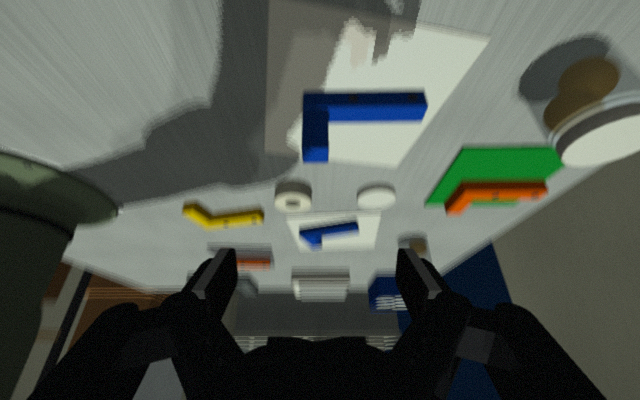

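The wrist view shows the guide still standing (short arm at x≈315, between fingertips 235 and 398), and jar_full is well clear at right. I'm approaching and gripping.

>>> {"method": "move_arm", "body": {"moves": [[[1,0.028,-0.002,0.024,0,-0.005,-0.001],[1,0.056,-0.003,0.047,0,-0.005,-0.001],[1,0.056,-0.003,0.047,0,-0.005,-0.001],[1,0.056,-0.003,0.047,0,-0.005,-0.001]]]}}

```text
clock: 12.05
position: [0.5117, 0.2695, 0.128]
tool_rot: [-3.14, 0.782, 1.566]
force: [0.1, -0.4, 1.3]
grip_width: 0.0852
finger_force: 0.0
```

```bash
python3 - <<'E'
from h import *
st()
plan((.511,.208,.062),-45)
p=bot.camera_params("wrist");f=bot.grab_frame("wrist")
c=contours(blue(f)[:200])
for c in c[:2]: print(cv2.approxPolyDP(c,4,True).reshape(-1,2).tolist())
for z in(.084,):
  c=contours(blue(f))[0];a=cv2.approxPolyDP(c,4,True);print(a.reshape(-1,2).tolist(),cast(p,a,z).round(3).tolist())
E
```

```text
clock 12.05
position [0.512 0.269 0.128]
tool_rot [-3.14   0.782  1.566]
qpos [-0.512  0.961 -0.606  1.425  0.813  1.706 -1.337]
force [ 0.054 -0.388  1.288]
grip_width 0.085
finger_force 0.0
shift [ 0.0029 -0.0002  0.0901] turn [-0.0009 -0.0006 -0.0006]
[[305, 194], [313, 192], [308, 199], [331, 199], [330, 173], [436, 173], [443, 162], [439, 142], [429, 142], [435, 150], [425, 155], [419, 150], [422, 141], [365, 141], [368, 148], [361, 157], [351, 148], [360, 143], [338, 141], [342, 143], [336, 147], [334, 141], [324, 141], [321, 150], [319, 142], [318, 159], [304, 161], [318, 166], [310, 175], [315, 180], [308, 181], [312, 190]]
[[303, 186]]
[[303, 224], [331, 224], [330, 173], [436, 173], [443, 162], [439, 142], [429, 142], [435, 150], [425, 155], [419, 150], [422, 141], [365, 141], [368, 148], [361, 157], [351, 148], [360, 143], [338, 141], [342, 143], [336, 147], [334, 141], [324, 141], [321, 150], [319, 142], [318, 159], [304, 161], [318, 167], [310, 175], [315, 180], [308, 181], [312, 190], [305, 194], [313, 195], [303, 202], [310, 201], [313, 207], [302, 215]] [[0.501, 0.199, 0.084], [0.526, 0.199, 0.084], [0.522, 0.284, 0.084], [0.586, 0.283, 0.084], [0.585, 0.295, 0.084], [0.576, 0.313, 0.084], [0.571, 0.313, 0.084], [0.577, 0.307, 0.084], [0.573, 0.302, 0.084], [0.568, 0.307, 0.084], [0.567, 0.314, 0.084], [0.538, 0.314, 0.084], [0.541, 0.308, 0.084], [0.538, 0.3, 0.084], [0.532, 0.309, 0.084], [0.536, 0.313, 0.084], [0.524, 0.314, 0.084], [0.527, 0.313, 0.084], [0.524, 0.309, 0.084], [0.522, 0.314, 0.084], [0.517, 0.314, 0.084], [0.516, 0.307, 0.084], [0.515, 0.314, 0.084], [0.514, 0.298, 0.084], [0.506, 0.297, 0.084], [0.514, 0.29, 0.084], [0.509, 0.281, 0.084], [0.512, 0.275, 0.084], [0.508, 0.274, 0.084], [0.51, 0.262, 0.084], [0.505, 0.256, 0.084], [0.511, 0.254, 0.084], [0.503, 0.243, 0.084], [0.508, 0.245, 0.084], [0.51, 0.234, 0.084], [0.501, 0.219, 0.084]]
```

>>> {"method": "move_arm", "body": {"moves": [[[1,0.006,0.001,0.03,0,0,0],[1,0.006,0.001,0.06,0,0,0],[1,0.006,0.001,0.087,0,0,0],[1,0.006,0.001,0.087,0,0,0],[0.6,0.006,0.001,0.087,0,0,0]]]}}

```text
clock: 12.6
position: [0.513, 0.2136, 0.0636]
tool_rot: [3.138, 0.781, 1.563]
force: [0.1, -0.7, 0.5]
grip_width: 0.0735
finger_force: 0.0
```

>>> {"method": "move_arm", "body": {"moves": [[[0.4,0,0,0,0,0,0],[0.3,0,0,0,0,0,0],[0,0,0,0,0,0,0],[0,0,0,0,0,0,0],[0,0,0,0,0,0,0]]]}}

```text
clock: 13.1
position: [0.5123, 0.2144, 0.0626]
tool_rot: [3.139, 0.782, 1.565]
force: [-0.4, 2.8, 6.7]
grip_width: 0.0236
finger_force: 48.7
```

```bash
python3 - <<'E'
from h import *
st()
E
```

```text
clock 13.1
position [0.512 0.214 0.063]
tool_rot [3.139 0.782 1.565]
qpos [-0.451  1.005 -0.58   1.547  0.876  1.57  -1.391]
force [-0.372  2.85   6.722]
grip_width 0.024
finger_force 48.741
```

The grip is shallow, so I'm regripping 5 mm deeper.

>>> {"method": "move_arm", "body": {"moves": [[[0.6,0,0,0,0,0,0],[0.6,0,0,0,0,0,0],[0.6,0,0,0,0,0,0],[0.6,-0.0035,0.0005,0.0035,0,0,0],[0.6,-0.0035,0.0005,0.0035,0,0,0]]]}}

```text
clock: 13.6
position: [0.5127, 0.2081, 0.0619]
tool_rot: [3.14, 0.783, 1.565]
force: [-0.4, 0.5, -0.4]
grip_width: 0.0511
finger_force: 0.0
```

>>> {"method": "move_arm", "body": {"moves": [[[0.4,0,0,0,0,0,0],[0.3,0,0,0,0,0,0],[0,0,0,0,0,0,0],[0,0,0,0,0,0,0],[0,0,0,0,0,0,0]]], "force": 60}}

```text
clock: 14.1
position: [0.5126, 0.209, 0.0621]
tool_rot: [3.14, 0.782, 1.566]
force: [-1.2, 1.2, 5.3]
grip_width: 0.0244
finger_force: 59.3
```

```bash
python3 - <<'E'
from h import *
st()
f=bot.grab_frame("side");a=f[100:300,160:480,::-1];cv2.imwrite("pics/side5c.png",cv2.resize(a,None,fx=2.4,fy=2.4))
E
```

```text
clock 14.1
position [0.513 0.209 0.062]
tool_rot [3.14  0.782 1.566]
qpos [-0.444  1.003 -0.579  1.556  0.878  1.564 -1.39 ]
force [-1.157  1.157  5.336]
grip_width 0.024
finger_force 59.328
```

View pics/side5c.png

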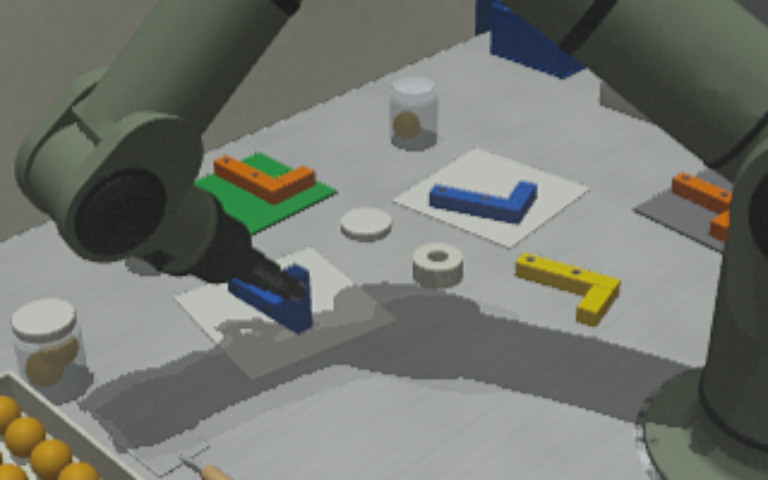

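The guide is gripped from the far side while standing on its pad, at crop (300,295). I'm lifting and turning it the remaining 90°.

>>> {"method": "move_arm", "body": {"moves": [[[0,-0.015,0,-0.015,0,0,0],[0,-0.04,0,-0.04,0,0,0],[0,-0.07,0,-0.07,0,0,0],[0,-0.078,0,-0.078,0,0,0],[0,-0.078,0,-0.078,0,0,0]]]}}

```text
clock: 14.65
position: [0.513, 0.209, 0.1735]
tool_rot: [3.137, 0.78, 1.563]
force: [0.4, -0.1, -1.6]
grip_width: 0.0246
finger_force: 59.1
```

>>> {"method": "move_arm", "body": {"moves": [[[0,0,0,0,0,0.018,0],[0,0,0,0,0,0.036,0],[0,0,0,0,0,0.054,0],[0,0,0,0,0,0.072,0],[0,0,0,0,0,0.09,0]]]}}

```text
clock: 15.15
position: [0.5122, 0.2087, 0.1711]
tool_rot: [3.141, 0.212, 1.567]
force: [0.6, -0.2, -2.2]
grip_width: 0.0245
finger_force: 59.2
```

>>> {"method": "move_arm", "body": {"moves": [[[0,0,0,0,0,0.018,0],[0,0,0,0,0,0.036,0],[0,0,0,0,0,0.054,0],[0,0,0,0,0,0.072,0],[0,0,0,0,0,0.09,0]]]}}

```text
clock: 15.65
position: [0.5123, 0.2083, 0.1717]
tool_rot: [3.141, -0.353, 1.566]
force: [-0.7, 0.1, -1.8]
grip_width: 0.0238
finger_force: 59.2
```

>>> {"method": "move_arm", "body": {"moves": [[[0,0,0,0,0,0.018,0],[0,0,0,0,0,0.036,0],[0,0,0,0,0,0.054,0],[0,0,0,0,0,0.07,0],[0,0,0,0,0,0.07,0]]]}}

```text
clock: 16.15
position: [0.512, 0.2065, 0.169]
tool_rot: [-3.133, -0.794, 1.556]
force: [-0.2, -0.1, -1.6]
grip_width: 0.0245
finger_force: 59.1
```

```bash
python3 - <<'E'
from h import *
st()
plan((.512,.169,.06),45.2)
f=bot.grab_frame("side");a=f[100:300,160:480,::-1];cv2.imwrite("pics/side6c.png",cv2.resize(a,None,fx=2.4,fy=2.4))
E
```

```text
clock 16.15
position [0.512 0.206 0.169]
tool_rot [-3.133 -0.794  1.556]
qpos [ 0.787  1.011 -1.312  1.976  0.349  0.572 -0.493]
force [-0.155 -0.095 -1.581]
grip_width 0.024
finger_force 59.138
shift [-0.104   0.0011  0.0497] turn [ 0.0003 -0.0009 -0.0017]
```

View pics/side6c.png

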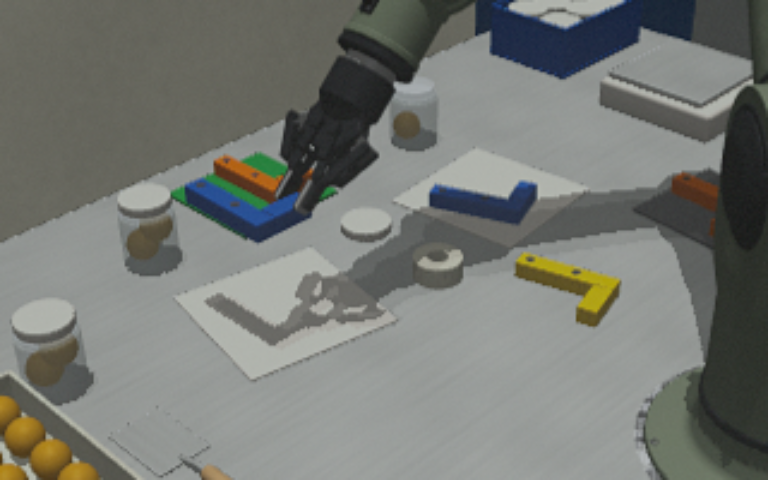

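The guide hangs flat, short arm now toward the lid side at crop (285,205), and clear of everything. I'm lowering it.

>>> {"method": "move_arm", "body": {"moves": [[[0,-0.035,0.001,0.018,0,0,-0.001],[0,-0.07,0.001,0.036,0,-0.001,-0.002],[0,-0.101,0.001,0.053,0,-0.001,-0.002],[0,-0.101,0.001,0.053,0,-0.001,-0.002],[0,-0.101,0.001,0.053,0,-0.001,-0.002]]]}}

```text
clock: 16.7
position: [0.5136, 0.1762, 0.0647]
tool_rot: [3.127, -0.781, 1.587]
force: [0.1, 0.0, 0.1]
grip_width: 0.0241
finger_force: 59.2
```

```bash
python3 - <<'E'
from h import *
st()
plan((.512,.173,.028),45.2)
E
```

```text
clock 16.7
position [0.514 0.176 0.065]
tool_rot [ 3.127 -0.781  1.587]
qpos [ 0.77   1.149 -1.164  1.984  0.469  0.485 -0.403]
force [0.139 0.043 0.051]
grip_width 0.024
finger_force 59.186
shift [-0.0281 -0.002   0.0237] turn [0.0005 0.0012 0.0019]
```

>>> {"method": "move_arm", "body": {"moves": [[[0,-0.007,0,0.007,0,0.001,0.001],[0,-0.014,0,0.014,0,0.001,0.002],[0,-0.022,0,0.022,0,0.001,0.002],[0,-0.022,0,0.022,0,0.001,0.002],[0,-0.022,0,0.022,0,0.001,0.002]]]}}

```text
clock: 17.2
position: [0.5137, 0.1751, 0.0321]
tool_rot: [3.141, -0.789, 1.568]
force: [-0.0, 0.3, -1.2]
grip_width: 0.0241
finger_force: 59.1
```

```bash
python3 - <<'E'
from h import *
st()
plan((.512,.173,.02),45.2)
E
```

```text
clock 17.2
position [0.514 0.175 0.032]
tool_rot [ 3.141 -0.789  1.568]
qpos [ 0.756  1.2   -1.119  1.977  0.495  0.449 -0.391]
force [-0.027  0.343 -1.189]
grip_width 0.024
finger_force 59.124
shift [-0.01   -0.0017  0.007 ] turn [ 0.0005 -0.     -0.0004]
```

>>> {"method": "move_arm", "body": {"moves": [[[0,-0.0015,0,0.0015,0,0,0],[0,-0.003,0,0.003,0,0,0],[0,-0.0045,0,0.0045,0,0,0],[0,-0.0055,0,0.0055,0,0,0],[0,-0.0055,0,0.0055,0,0,0]]]}}

```text
clock: 17.7
position: [0.5137, 0.1749, 0.0241]
tool_rot: [3.14, -0.789, 1.568]
force: [-0.6, 0.5, -0.7]
grip_width: 0.0243
finger_force: 59.1
```

>>> {"method": "move_arm", "body": {"moves": [[[0,-0.001,0,0.001,0,0,0],[0,-0.0015,0,0.0015,0,0,0],[0,-0.0015,0,0.0015,0,0,0],[0,-0.0015,0,0.0015,0,0,0]]]}}

```text
clock: 18.1
position: [0.5138, 0.1749, 0.0222]
tool_rot: [3.14, -0.789, 1.568]
force: [-0.5, 0.4, -0.8]
grip_width: 0.0243
finger_force: 59.1
```

>>> {"method": "move_arm", "body": {"moves": [[[0,-0.0007,0,0.0007,0,0,0],[0,-0.0014,0,0.0014,0,0,0],[0,-0.0014,0,0.0014,0,0,0],[0,-0.0014,0,0.0014,0,0,0]]]}}

```text
clock: 18.5
position: [0.5139, 0.1751, 0.0207]
tool_rot: [3.139, -0.789, 1.568]
force: [-2.2, -5.2, 10.4]
grip_width: 0.0245
finger_force: 60.4
```

```bash
python3 - <<'E'
from h import *
st()
for n in("side",):
    f=bot.grab_frame(n);a=f[160:270,220:370,::-1];cv2.imwrite("pics/side7c.png",cv2.resize(a,None,fx=5,fy=5))
E
```

```text
clock 18.5
position [0.514 0.175 0.021]
tool_rot [ 3.139 -0.789  1.568]
qpos [ 0.75   1.216 -1.103  1.974  0.507  0.436 -0.385]
force [-2.168 -5.225 10.426]
grip_width 0.024
finger_force 60.423
```

View pics/side7c.png

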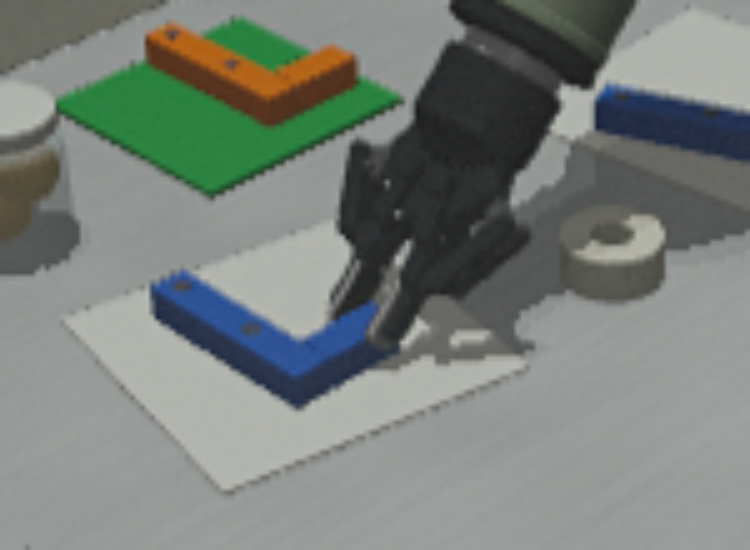

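The guide lies on its pad (corner at crop (298,390)), inside the pad's edges, with about 10 N of contact. I'm releasing and withdrawing.

>>> {"method": "move_arm", "body": {"moves": [[[0.35,0,0,0,0,0,0],[0.5,0,0,0,0,0,0],[0.8,0,0,0,0,0,0],[0.8,0,0,0,0,0,0],[0.8,0,0,0,0,0,0]]]}}

```text
clock: 19.05
position: [0.5138, 0.1749, 0.0202]
tool_rot: [3.14, -0.789, 1.568]
force: [-0.4, 0.1, 0.1]
grip_width: 0.0683
finger_force: 0.0
```

>>> {"method": "move_arm", "body": {"moves": [[[0.8,0,0,-0.02,0,0,0],[0.8,0,0,-0.05,0,0,0],[0.8,0,0,-0.09,0,0,0],[0.8,0.03,0,-0.13,0,0,0],[0.8,0.07,0,-0.17,0,0,0]]]}}

```text
clock: 19.55
position: [0.5133, 0.1023, 0.1843]
tool_rot: [-3.141, -0.789, 1.564]
force: [0.7, 0.0, 0.0]
grip_width: 0.0686
finger_force: 0.0
```

>>> {"method": "move_arm", "body": {"moves": [[[0.8,-0.03,0,-0.03,0,0,0],[0.8,-0.06,0,-0.06,0,0,0],[0.8,-0.08,0,-0.08,0,0,0],[0.8,-0.08,0,-0.08,0,0,0],[0.8,-0.08,0,-0.08,0,0,0]]]}}

```text
clock: 20.05
position: [0.5128, -0.0095, 0.1827]
tool_rot: [3.14, -0.789, 1.567]
force: [-0.8, 0.2, 0.0]
grip_width: 0.0683
finger_force: 0.0
```

```bash
python3 - <<'E'
from h import *
st()
p=bot.camera_params("top");f=bot.grab_frame("top");g=bot.grab_frame("side")
for c in contours(blue(f)):
    x=cv2.boundingRect(c)
    if cv2.contourArea(c)>100 and 200<x[0]<450: r=cv2.minAreaRect(cast(p,c,.028)[:,:2].astype(np.float32));print(x,r,cv2.boxPoints(r).round(3).tolist())
cv2.imwrite("pics/end.png",np.hstack([cv2.resize(f[75:235,225:465,::-1],(400,267)),cv2.resize(g[120:280,180:420,::-1],(400,267))]))
E
```

```text
clock 20.05
position [ 0.513 -0.01   0.183]
tool_rot [ 3.14  -0.789  1.567]
qpos [ 1.157  1.091 -1.38   1.829  0.328  0.971 -0.2  ]
force [-0.751  0.151  0.026]
grip_width 0.068
finger_force 0.0
(269, 162, 26, 41) ((0.5637067556381226, 0.19111530482769012), (0.07646393775939941, 0.12530481815338135), 89.94043731689453) [[0.5009999871253967, 0.15299999713897705], [0.6259999871253967, 0.15299999713897705], [0.6259999871253967, 0.2290000021457672], [0.5009999871253967, 0.2290000021457672]]
(391, 199, 22, 11) ((0.49493929743766785, -0.17222239077091217), (0.029826629906892776, 0.05958753451704979), 20.66380500793457) [[0.4699999988079071, -0.15000000596046448], [0.4909999966621399, -0.20499999821186066], [0.5189999938011169, -0.19499999284744263], [0.49799999594688416, -0.13899999856948853]]
```

View pics/end.png

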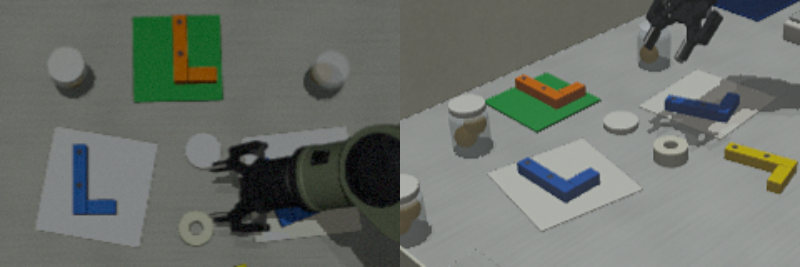

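The left guide now lies flat in its pad's middle (90,180), showing the sample's hand. The other guide and the bystanders are where they were, and the robot touches nothing.

```bash
python3 -c "
from workcell import bot
print(bot.job_done())"
```

```text
the job is handed in; nothing more can be done
None
```

I turned over the left blue guide, the one mirrored against the sample. It lies flat, wholly on its own pad; both blue guides now show the sample's hand, and the job is handed in at about 20 s of the 58 s allowed.

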